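# Empty the tester's mouthpiece cup and reset the tester

### The job

Tip all four used mouthpieces out of the orange cup into the lime-green basket without touching the mouthpieces, then set the cup down (do not drop it) upright with its foot fully on the round blue mat and let go. Then reset the tester: press the yellow key all the way down and let it up, then the blue key likewise. Leave the red key and the other things on the desk alone.

Things in the scene. Friction and masses are not known exactly. Their poses are not given: they have to be found in the camera images.
- cup: Orange hollow plastic cup, about 160 g, 68 mm high, flaring straight from a foot 84 mm wide to a rim 148 mm wide; wall 4 mm, floor 5 mm thick. Origin: centre of its underside; z up out of its mouth; its own +x points to its ear handle. It starts upright on the desk with four used mouthpieces inside.
- cup_grip (a point): Point in the cup's ear handle, 98 mm from the cup's axis along its own +x, 54 mm above its underside; same axes as the cup. There the ear is a flat-sided bar 14 mm thick (along the cup's y), 24 mm tall (42 to 66 mm above the underside), from the rim out to 116 mm from the cup's axis; a stub under its outer 16 mm hangs to 14 mm above the underside.
- piece0: Used mouthpiece: white plastic cylinder 24 mm wide and 45 mm long with a blue collar 28 mm wide and 10 mm long at one end; about 15 g. Origin: centre of the collar's end face; z along its length.
- piece1: Used mouthpiece: white plastic cylinder 24 mm wide and 45 mm long with a blue collar 28 mm wide and 10 mm long at one end; about 15 g. Origin: centre of the collar's end face; z along its length.
- piece2: Used mouthpiece: white plastic cylinder 24 mm wide and 45 mm long with a blue collar 28 mm wide and 10 mm long at one end; about 15 g. Origin: centre of the collar's end face; z along its length.
- piece3: Used mouthpiece: white plastic cylinder 24 mm wide and 45 mm long with a blue collar 28 mm wide and 10 mm long at one end; about 15 g. Origin: centre of the collar's end face; z along its length.
- mat: Flat round blue mat, 130 mm across and 3 mm thick, fixed to the desk: the cup's place. Origin: centre of its underside.
- basket: Lime-green open basket, fixed, 280 mm along its own x, 220 mm along its own y, 75 mm high, walls and floor 5 mm. Origin: centre of its underside.
- tester: Cream tester, fixed, 240 mm (own x) x 200 mm (own y); origin: centre of its underside. Its front half (own -x, facing the robot) slopes at 30 degrees, 30 to 99 mm high, with keys in a row 55 mm apart: yellow at own +y, red in the middle, blue at own -y. Rear half 105 mm high; on it, at own -y and over 90 mm behind the keys, a handset to 175 mm.
- key_yellow_top (a point): Centre of the top face of the yellow key, 32 mm across. This point moves down with the key. Its z axis points out of the sloping panel, 30 degrees from vertical towards the tester's own -x; its y axis is the tester's y.
- key_blue_top (a point): The same for the blue key (32 mm across, same axes).
- key_red_top (a point): The same for the red key in the middle, which must not be pressed.
- key_yellow (a joint): Travel of the yellow spring key into the panel: 0 up, 0.006 m fully down (about 5 N); it springs back when let go, and counts as pressed beyond 0.004 m.
- key_blue (a joint): Travel of the blue spring key into the panel: 0 up, 0.006 m fully down (about 5 N); it springs back when let go, and counts as pressed beyond 0.004 m.
- key_red (a joint): Travel of the red spring key into the panel: 0 up, 0.006 m fully down (about 5 N); it springs back when let go, and counts as pressed beyond 0.004 m.
- tag: Bystander: red key tag with a steel blade, 85 x 35 x 8 mm, lying flat. Loose; origin at its underside. Leave it in place.
- cutter: Bystander: orange utility cutter with its steel tip, 158 x 22 x 19 mm, lying flat, its steel tip to its own +x. Loose; origin at its underside. Leave it in place.
- stapler: Bystander: red and black stapler, 130 x 34 x 50 mm. Loose; origin at its underside. Leave it in place.
- calculator: Bystander: grey desk calculator, 150 x 100 x 18 mm. Loose; origin at its underside. Leave it in place.
- penpot: Bystander: amber pen pot, 72 mm wide and 90 mm high, with pens to 150 mm. Loose; origin at its underside. Leave it in place.
- tape: Bystander: blue tape dispenser with a clear roll, 140 x 50 x 87 mm. Loose; origin at its underside. Leave it in place.

How it is judged:
By the outcome, as a careful person would: the job done as asked, in the order asked, and still so for the second after the job is handed in, with the robot touching nothing.
It also fails if it takes over 70 s, if anything falls off the work surface, if the arm or the gripper's body presses on something with over 40 N, if the wrist force passes 120 N, or if a joint passes its speed limit or range.

### The arm

A 7-joint arm with a two-finger parallel gripper is mounted at the origin on the work surface. World frame = base frame: x ahead of the robot, y to its left, z up, the work surface at z = 0. Lengths are in m, angles in rad, forces in N, time in s.
With the tool pointing down it reaches from about 0.4 to 0.85 m from the base axis. Payload 10.4 kg.
Tool frame: the origin (TCP) lies on the centre line of the jaws, within the pads' length; the fingertips stand 14 mm ahead of it and the grasp point (between the pads) lies 5 mm behind it (manip.tip_reach is the distance from the TCP to the fingertips, in m); z points along the fingers, y is the line along which they close (so a half turn about z gives the same grasp; the last joint's range is limited). The gripper opens to 85 mm and grips with 20 to 120 N. Pads are 22 mm wide; open, the fingers measure 114 mm over their backs; the gripper's body (76 mm by 85 mm) begins 54 mm behind the grasp point. The pads swing forward as they close: fully open they stand 13 mm farther back than shut.
Start: joints at [1.237, 0.332, -0.065, 1.46, 0.022, 1.35, -0.088], TCP at [0.191, -0.595, 0.245] pointing down, gripper open.
Joint ranges: [-2.6, 2.6], [-0.5, 2.12], [-1.47, 1.34], [0.16, 2.42], [-1.27, 4.41], [0.06, 2.06], [-2.6, 2.6]. Speed limits (rad/s): [2.22, 2.22, 2.79, 2.79, 3.14, 3.14, 3.14].

### API

Orientations are given as a unit quaternion [x, y, z, w].
In Python, from workcell import manip gives the robot as it stands.
- The arm moves only by the shell command python3 -m pendant 'ROWS' [FORCE]. ROWS is JSON, a list of rows, each a list of 7 numbers: the shift along the tool's x, y, z in units of 50 mm (1.0 is 50 mm), then the turn, a rotation vector about the tool's x, y, z in units of 8 degrees (1.0 is 8 degrees), then the opening, from -1 (shut) to 1 (fully open), so that 0 is half open. In form: [[dx, dy, dz, ax, ay, az, jaw], ...]. A call has exactly 10 rows; each row is the pose to reach, as a shift and turn from the pose commanded when the call began, along the tool's axes at that moment; what a row does not reach only later rows make up. A row lasts 1/8 s, in which the tool goes at most 62.5 mm and 10.7 degrees, less where a joint would pass 70% of its speed; a pose out of reach is approached as far as the arm can. A call with a gripper value outside its range is refused whole. The fingers move at their own pace and stop on an object; FORCE is the grip in N (left out, the last holds). Time passes only in rows, so rows that repeat a pose let the fingers close, or fill a call up. It gives the time, the measured TCP pose, the force, the opening and the grip force at its end, in the units of the state.
- manip.get_obs(): the state, without advancing time (a new reading comes with each control period).
- manip.camera(name): name is "side" or "top" or "wrist"; returns (picture, depth): 384x512x3 uint8, red, green, blue; 384x512 float32, m along the optical axis (not along the pixel's ray), 0 where there is no reading.
- manip.get_calibration(name): a dict with "fx", "fy", "cx", "cy" (pixels), "xyz" and "orientation" of the camera in the world. Camera axes: x right, y up, looking along -z (the intrinsics and any distortion apply to the point x, -y, -z); pixel columns grow to the right and rows downward; lengths in m; the calibration is good to about 2 mm. A picture is of the moment at which its call begins: read the wrist's pose just before it. get_calibration takes no time and is no camera call; for the wrist camera it gives the pose at the moment of the call.
- manip.hand_in(): hands the job in; it is judged then, once.
Trained networks look in the newest picture that a camera, given by its name, has taken for a name from the list of things; names that differ only in an ending like _2 or _b are one class to them, and where a whole thing is asked for, a point or a joint stands for the part that bears it (a point fixed in the world has none). Each returns a list of dicts, best first, with "p" (0 to 1); they miss things now and then, are a little off and sometimes report something else, mostly with a low value. They report only what shows in the picture. A call takes as long as a camera call.
- manip.find_in(thing, camera): "box" ([left, top, right, bottom] in pixels, round what is visible of it).
- manip.trace(thing, camera): "pixels" (384x512 bool, what is visible of it) and "box" ([left, top, right, bottom] in pixels, round what is visible of it).
- manip.tip_of(thing, camera): "pixel" ([column, row] in pixels: a listed point, or the origin of a listed thing).
The state is a dict: "clock": time; "joint_pos": joint angles; "joint_velocities": joint speeds; "tau": joint torques, N m; "position": TCP position; "ee_rot": TCP orientation; "ft_force": force on the tool from outside, world axes, zero at the start; "torque": the same for the moment, N m; "grip_width": opening from 0.0 (shut) to 1.0 (fully open); "grasp_force": force on a finger pad.
Only numpy, scipy, OpenCV 4.12 (cv2) and the standard library are available. Lean on these libraries where they do the work, as an engineer would, in place of code of your own. Each camera call takes 0.05 s, during which the arm holds its last target. There are 200 camera calls.

## Working session

There is one attempt and no reset: what is moved stays moved. The work goes in short steps, Python scripts to look and compute and a shell command to move; the robot and the scene stay as the last step left them, time stands still between calls to the robot, and variables do not carry over. Pictures are saved under pics/ and viewed, at most 10 in all, crops included, and the job is handed in when it is done.

```bash
mkdir -p pics; ls
cat > h.py <<'E'
import numpy as np, cv2
from scipy.spatial.transform import Rotation as R
from workcell import manip
def save(n,cam):
    p,d=manip.camera(cam); cv2.imwrite(f'pics/{n}.png',p[:,:,::-1]); return p,d
def ray(c,px):
    d=np.array([(px[0]-c['cx'])/c['fx'],-(px[1]-c['cy'])/c['fy'],-1.]); return np.array(c['xyz']),R.from_quat(c['orientation']).apply(d)
def world(c,px,z):  # point at depth z
    o,d=ray(c,px); return o+d*z
def atz(c,px,h):
    o,d=ray(c,px); return o+d*(h-o[2])/d[2]
def cloud(c,mask,d):
    v,u=np.nonzero(mask&(d>0)); z=d[v,u]
    P=np.stack([(u-c['cx'])/c['fx'],-(v-c['cy'])/c['fy'],-np.ones(len(u))],1)*z[:,None]
    return R.from_quat(c['orientation']).apply(P)+np.array(c['xyz'])
E
python3 - <<'E'
from h import *
o=manip.get_obs(); print({k:np.round(o[k],3) for k in o}, manip.tip_reach)
ims=[]
for cam in ['top','side']:
    p,d=save(cam+'0',cam); c=manip.get_calibration(cam); print(cam,{k:np.round(c[k],3) for k in c if k!='name'})
    for t in ['cup','cup_grip','mat','basket','tester','key_yellow_top','key_blue_top','key_red_top','tag','cutter','stapler','calculator','penpot','tape','piece0']:
        r=manip.tip_of(t,cam)
        if r:
            px=r[0]['pixel']; u,v=[int(round(x)) for x in px]
            z=d[min(max(v,0),383),min(max(u,0),511)]
            print(t,np.round(px,1),round(r[0]['p'],2),'depthpt',np.round(world(c,px,z),3),'z0',np.round(atz(c,px,0),3))
    ims.append(p)
E
```

```text
pics
{'clock': np.float64(0.0), 'joint_pos': array([ 1.237,  0.333, -0.065,  1.461,  0.022,  1.35 , -0.088]), 'joint_velocities': array([-0.   ,  0.001,  0.   , -0.002,  0.   ,  0.001,  0.001]), 'tau': array([-0.0000e+00, -6.2544e+01,  4.9000e-02, -3.9161e+01,  1.6000e-02,
        1.0000e-02,  0.0000e+00]), 'position': array([ 0.191, -0.595,  0.244]), 'ee_rot': array([ 0.988,  0.155, -0.   , -0.001]), 'ft_force': array([-0.29 , -1.152, -0.183]), 'torque': array([-0.03 , -0.035, -0.022]), 'grasp_force': np.float64(0.0), 'grip_width': np.float64(0.997)} 0.014
top {'fx': np.float64(404.414), 'fy': np.float64(404.414), 'cx': np.float64(254.052), 'cy': np.float64(189.826), 'xyz': array([ 0.393, -0.082,  1.067]), 'orientation': array([-0.054,  0.049,  0.715, -0.695])}
cup [257.1 219. ] 0.67 depthpt [ 0.471 -0.083  0.006] z0 [ 0.472 -0.083  0.   ]
cup_grip [298.2 221. ] 0.63 depthpt [ 0.459 -0.184  0.064] z0 [ 0.463 -0.191  0.   ]
mat [195.2 169.9] 0.7 depthpt [0.608 0.079 0.003] z0 [0.609 0.08  0.   ]
basket [107.1 219. ] 0.96 depthpt [0.483 0.313 0.003] z0 [0.483 0.314 0.   ]
tester [363.
[... 1468 characters left out ...]
1 -0.418  0.097] z0 [ 0.587 -0.375  0.   ]
key_yellow_top [257.9 262.4] 0.57 depthpt [ 0.533 -0.302  0.083] z0 [ 0.543 -0.255  0.   ]
key_red_top [260.6 282.2] 0.56 depthpt [ 0.527 -0.354  0.089] z0 [ 0.537 -0.309  0.   ]
tag [189.7 267.1] 0.83 depthpt [ 0.375 -0.236  0.008] z0 [ 0.375 -0.231  0.   ]
cutter [326.7 220.6] 0.56 depthpt [ 0.745 -0.181  0.016] z0 [ 0.751 -0.17   0.   ]
stapler [191.4 165.6] 0.61 depthpt [0.42  0.107 0.005] z0 [0.42  0.112 0.   ]
penpot [315.8 170. ] 0.81 depthpt [ 0.765 -0.019  0.036] z0 [0.778 0.012 0.   ]
tape [292.5 128.1] 0.93 depthpt [0.749 0.17  0.033] z0 [0.761 0.205 0.   ]
piece0 [226.4 218. ] 0.58 depthpt [ 0.485 -0.154  0.07 ] z0 [ 0.489 -0.103  0.   ]
```

View pics/top0.png

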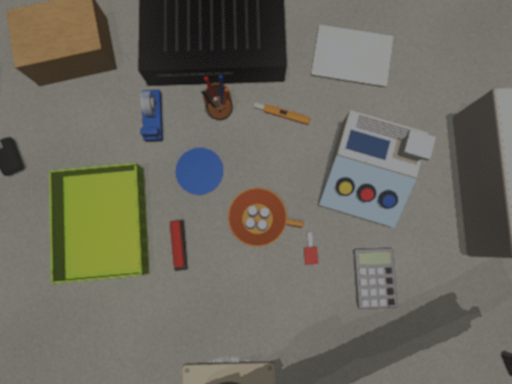

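View pics/side0.png

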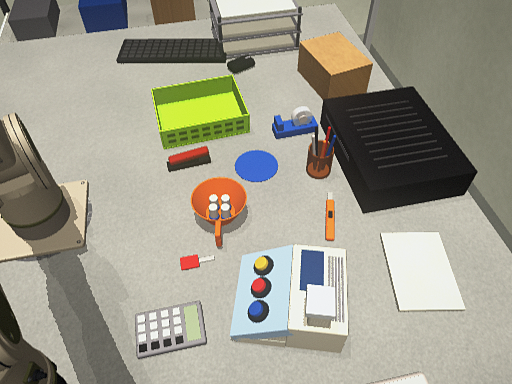

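The top view shows the cup at (258,217) with its ear to the right at (297,223). The mat is at (200,171), the basket around (98,222) and the keys at (345,187), (367,194) and (388,200). The side view agrees, and the four pieces stand upright in the cup.

```bash
cat > m.py <<'E'
from h import *
for cam in ['top','side']:
    p,d=manip.camera(cam); c=manip.get_calibration(cam)
    print(cam)
    for t in ['cup','mat','basket','key_yellow_top','key_red_top','key_blue_top','stapler','tester']:
        r=manip.trace(t,cam)
        if not r: print(t,'none'); continue
        P=cloud(c,r[0]['pixels'],d); hi=np.percentile(P[:,2],98)
        s=f"{t} p{r[0]['p']:.2f} med{np.round(np.median(P,0),3)} lo{np.round(np.percentile(P,2,axis=0),3)} hi{np.round(np.percentile(P,98,axis=0),3)}"
        if t=='cup':
            T=P[P[:,2]>hi-.008]
            A=np.c_[2*T[:,:2],np.ones(len(T))]
            for _ in range(5):
                x=np.linalg.lstsq(A,(T[:,:2]**2).sum(1),rcond=None)[0]; rr=np.sqrt(x[2]+x[:2]@x[:2])
                k=abs(np.hypot(*(T[:,:2]-x[:2]).T)-rr)<.006; T2=T[k]; A=np.c_[2*T2[:,:2],np.ones(len(T2))]; T=T2
            E=P[(np.hypot(*(P[:,:2]-x[:2]).T)>.085)&(P[:,2]>.045)]
            e=E[:,:2].mean(0)-x[:2]
            s+=f" rim c{np.round(x[:2],4)} r{rr:.4f} top{hi:.3f} ear{np.round(E.mean(0),4)} maxr{np.hypot(*(E[:,:2]-x[:2]).T).max():.3f} yaw{np.degrees(np.arctan2(e[1],e[0])):.1f}"
        if t in('basket','stapler','tester','mat'):
            T=P[P[:,2]>.06] if t=='basket' else P
            b=cv2.minAreaRect(T[:,:2].astype(np.float32)); s+=f" rect{np.round(b[0],3)}{np.round(b[1],3)}{b[2]:.1f}"
        print(s)
E
python3 m.py
```

```text
top
cup p0.57 med[ 0.475 -0.086  0.04 ] lo[ 0.408 -0.176  0.001] hi[ 0.541 -0.016  0.069] rim c[ 0.4732 -0.087 ] r0.0717 top0.069 ear[ 0.4546 -0.1836  0.0649] maxr0.111 yaw-100.9
mat p0.85 med[0.606 0.069 0.003] lo[ 0.549  0.012 -0.001] hi[0.664 0.126 0.007] rect[0.606 0.069][0.126 0.127]31.6
basket p0.65 med[0.473 0.334 0.006] lo[0.337 0.204 0.001] hi[0.61  0.43  0.075] rect[0.473 0.319][0.281 0.223]3.6
key_yellow_top none
key_red_top p0.67 med[ 0.52  -0.353  0.084] lo[ 0.508 -0.365  0.077] hi[ 0.531 -0.342  0.091]
key_blue_top p0.57 med[ 0.502 -0.406  0.082] lo[ 0.489 -0.423  0.066] hi[ 0.517 -0.392  0.091]
stapler p0.97 med[0.411 0.116 0.04 ] lo[ 0.348  0.101 -0.002] hi[0.471 0.146 0.05 ] rect[0.409 0.124][0.136 0.043]5.9
tester p0.66 med[ 0.586 -0.374  0.095] lo[ 0.465 -0.474  0.03 ] hi[ 0.707 -0.265  0.175] rect[ 0.6 -0.4][0.237 0.284]70.9
side
cup p0.59 med[ 0.469 -0.059  0.048] lo[ 0.409 -0.197  0.005] hi[ 0.541 -0.016  0.07 ] rim c[ 0.4745 -0.0904] r0.0734 top0.070 ear[ 0.4562 -0.1892  0.063 ] maxr0.109 yaw-100.5
mat p0.56 med[0.608 0.066 0.005] lo[0.552 0.008 0.001] hi[0.667 0.125 0.008] rect[0.609 0.069][0.128 0.126]30.5
basket p0.67 med[0.475 0.345 0.021] lo[0.341 0.202 0.003] hi[0.612 0.432 0.077] rect[0.475 0.319][0.279 0.23 ]2.9
key_yellow_top p0.54 med[ 0.539 -0.305  0.085] lo[ 0.526 -0.318  0.054] hi[ 0.553 -0.276  0.093]
key_red_top p0.54 med[ 0.522 -0.358  0.085] lo[ 0.508 -0.37   0.077] hi[ 0.536 -0.341  0.092]
key_blue_top p0.76 med[ 0.504 -0.41   0.085] lo[ 0.491 -0.422  0.077] hi[ 0.517 -0.394  0.092]
stapler p0.19 med[ 0.504 -0.41   0.085] lo[ 0.491 -0.422  0.077] hi[ 0.517 -0.394  0.091] rect[ 0.504 -0.408][0.032 0.027]77.2
tester p0.82 med[ 0.587 -0.409  0.094] lo[ 0.464 -0.502  0.015] hi[ 0.703 -0.274  0.177] rect[ 0.585 -0.377][0.203 0.244]70.6
```

```bash
cat >> h.py <<'E'
def tool(zdir,ydir):
    z=np.array(zdir,float); z/=np.linalg.norm(z); y=np.array(ydir,float); y-=z*(y@z); y/=np.linalg.norm(y)
    return R.from_matrix(np.stack([np.cross(y,z),y,z],1))
def go(pos,rot,frm=None):
    o=manip.get_obs(); p0,r0=(o['position'],R.from_quat(o['ee_rot'])) if frm is None else frm
    s=r0.inv().apply(np.array(pos)-p0)/.05; t=np.degrees((r0.inv()*rot).as_rotvec())/8
    print('shift',np.round(s,2),'turn',np.round(t,2),'|mm|',round(50*np.linalg.norm(s)),'|deg|',round(8*np.linalg.norm(t)))
def st():
    o=manip.get_obs(); print({k:np.round(o[k],3) for k in ['clock','position','ee_rot','joint_pos','ft_force','grip_width','grasp_force']})
YAW=np.radians(-100.5); CUP=np.array([.474,-.088,0]); ex=np.array([np.cos(YAW),np.sin(YAW),0]); ey=np.array([-ex[1],ex[0],0]); EZ=np.array([0,0,1.])
GRIP=CUP+.098*ex+.054*EZ
def graspR(a,sg=1): a=np.radians(a); return tool(-np.cos(a)*ex-np.sin(a)*EZ,sg*ey)
E
python3 - <<'E'
from h import *
for sg in (1,-1):
    r=graspR(40,sg); z=r.as_matrix()[:,2]; print(sg,GRIP+.005*z,GRIP-.115*z); go(GRIP-.115*z,r)
E
```

```text
1 [ 0.45683892 -0.1805929   0.05078606] [ 0.44008686 -0.27097893  0.12792058]
shift [ 6.72 -4.65  2.35] turn [ 3.36  5.62 -7.2 ] |mm| 425 |deg| 78
-1 [ 0.45683892 -0.1805929   0.05078606] [ 0.44008686 -0.27097893  0.12792058]
shift [ 6.72 -4.65  2.35] turn [ 6.38 -3.81 13.69] |mm| 425 |deg| 125
```

```bash
python3 -m pendant '[[0.7,-0.4,0,0.3,0.5,-0.7,1],[1.4,-0.9,0,0.6,1.1,-1.4,1],[2.1,-1.4,0,1.0,1.7,-2.1,1],[2.8,-1.9,0,1.3,2.2,-2.9,1],[3.5,-2.4,0,1.7,2.8,-3.6,1],[4.2,-2.9,0.1,2.0,3.4,-4.3,1],[4.9,-3.4,0.3,2.4,4.0,-5.0,1],[5.6,-3.9,0.6,2.7,4.5,-5.8,1],[6.2,-4.3,0.9,3.0,5.1,-6.5,1],[6.72,-4.65,1.3,3.36,5.62,-7.2,1]]' 100
python3 - <<'E'
from h import *
st(); r=graspR(40); z=r.as_matrix()[:,2]; go(GRIP-.115*z,r)
E
```

```text
clock: 3.75
position: [0.4406, -0.2704, 0.1802]
ee_rot: [0.695, 0.581, 0.326, -0.27]
ft_force: [0.7, -0.6, -0.1]
grip_width: 1.002
grasp_force: 0.0
{'clock': np.float64(3.75), 'position': array([ 0.441, -0.27 ,  0.18 ]), 'ee_rot': array([ 0.695,  0.581,  0.326, -0.27 ]), 'joint_pos': array([ 1.175,  0.582, -0.438,  1.551, -0.475,  1.577,  0.688]), 'ft_force': array([ 0.744, -0.63 , -0.118]), 'grip_width': np.float64(1.002), 'grasp_force': np.float64(0.0)}
shift [-0.81 -0.01  0.66] turn [-0.01 -0.01  0.03] |mm| 52 |deg| 0
```

Run:
```python
from h import *
c=manip.get_calibration('wrist'); p,d=save('w1','wrist')
for t in ['cup_grip','cup']:
    for r in manip.tip_of(t,'wrist')[:2]:
        u,v=r['pixel']; print(t,r['pixel'],r['p'],np.round(world(c,r['pixel'],d[int(np.clip(v,0,383)),int(np.clip(u,0,511))]),4),np.round(atz(c,r['pixel'],.054),4))
r=manip.trace('cup','wrist')
if r:
    P=cloud(c,r[0]['pixels'],d); q=P-CUP; a=q@ex; b=q@ey
    k=(a>.082)&(a<.125)&(P[:,2]>.03); print('ear n',k.sum(),'a',np.percentile(a[k],[1,99]),'b',np.percentile(b[k],[2,50,98]),'z',np.percentile(P[k,2],[2,50,98]))
print(GRIP)
```

```text
cup_grip [255.5, 211.5] 0.89 [ 0.4578 -0.1821  0.0653] [ 0.4589 -0.1761  0.054 ]
cup [254.0, 172.1] 0.72 [ 0.4735 -0.0851  0.0041] [ 0.467  -0.1218  0.054 ]
ear n 445 a [0.082224   0.11034454] b [-0.0062157  -0.00033333  0.00613242] z [0.0321281  0.06421084 0.06609487]
[ 0.45614092 -0.18435898  0.054     ]
```

View pics/w1.png

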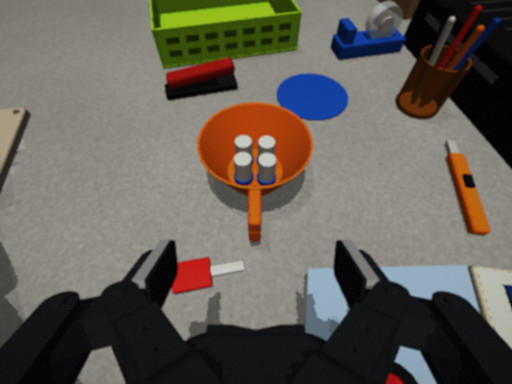

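```bash
python3 - <<'E'
from h import *
r=graspR(40); z=r.as_matrix()[:,2]; go(GRIP-.002*ex+.005*z,r)
E
python3 -m pendant '[[-0.3,0,0.3,0,0,0,1],[-0.6,0,0.6,0,0,0,1],[-0.78,0,0.9,0,0,0,1],[-0.78,0,1.3,0,0,0,1],[-0.78,0,1.7,0,0,0,1],[-0.78,0,2.1,0,0,0,1],[-0.78,0,2.5,0,0,0,1],[-0.78,0,2.8,0,0,0,1],[-0.78,0,3.0,0,0,0,1],[-0.78,0,3.0,0,0,0,1]]' 100
python3 - <<'E'
from h import *
st()
r=graspR(40); z=r.as_matrix()[:,2]; go(GRIP-.002*ex+.005*z,r)
E
```

```text
shift [-0.77  0.01  3.1 ] turn [-0.01 -0.   -0.01] |mm| 160 |deg| 0
clock: 5.2
position: [0.4561, -0.1821, 0.0538]
ee_rot: [0.696, 0.58, 0.325, -0.271]
ft_force: [-0.8, -0.3, 0.1]
grip_width: 0.997
grasp_force: 0.0
{'clock': np.float64(5.2), 'position': array([ 0.456, -0.182,  0.054]), 'ee_rot': array([ 0.696,  0.58 ,  0.325, -0.271]), 'joint_pos': array([ 1.104,  0.671, -0.466,  1.754, -0.489,  1.271,  0.749]), 'ft_force': array([-0.78 , -0.296,  0.11 ]), 'grip_width': np.float64(0.997), 'grasp_force': np.float64(0.0)}
shift [0.   0.01 0.09] turn [-0.01 -0.01  0.  ] |mm| 5 |deg| 0
```

Close the jaws, then lift.

```bash
python3 -m pendant '[[0,0,0.08,0,0,0,1],[0,0,0.08,0,0,0,0],[0,0,0.08,0,0,0,-0.4],[0,0,0.08,0,0,0,-1],[0,0,0.08,0,0,0,-1],[0,0,0.08,0,0,0,-1],[0,0,0.08,0,0,0,-1],[0,0,0.08,0,0,0,-1],[0,0,0.08,0,0,0,-1],[0,0,0.08,0,0,0,-1]]' 100
python3 - <<'E'
from h import *
st(); r=graspR(40)
o=manip.get_obs(); print('lift dir', R.from_quat(o['ee_rot']).inv().apply([0,0,.25])/.05)
# pour pose: tool +y, pitch down few deg, at height
E
```

```text
clock: 6.45
position: [0.4569, -0.1796, 0.0516]
ee_rot: [0.697, 0.58, 0.325, -0.27]
ft_force: [-1.0, -1.3, 3.4]
grip_width: 0.15
grasp_force: 97.7
{'clock': np.float64(6.45), 'position': array([ 0.457, -0.18 ,  0.052]), 'ee_rot': array([ 0.697,  0.58 ,  0.325, -0.27 ]), 'joint_pos': array([ 1.102,  0.673, -0.467,  1.758, -0.491,  1.263,  0.75 ]), 'ft_force': array([-1.016, -1.27 ,  3.43 ]), 'grip_width': np.float64(0.15), 'grasp_force': np.float64(97.683)}
lift dir [ 3.83113652e+00 -1.60829692e-05 -3.21284811e+00]
```

```bash
python3 -m pendant '[[0.1,0,-0.1,0,0,0,-1],[0.3,0,-0.25,0,0,0,-1],[0.7,0,-0.6,0,0,0,-1],[1.1,0,-0.92,0,0,0,-1],[1.6,0,-1.35,0,0,0,-1],[2.1,0,-1.75,0,0,0,-1],[2.6,0,-2.2,0,0,0,-1],[3.1,0,-2.6,0,0,0,-1],[3.5,0,-2.95,0,0,0,-1],[3.83,0,-3.2,0,0,0,-1]]' 100
cat >> h.py <<'E'
def pour(A,phi,pitch,low,al=40):
    A=np.radians(A);p=np.radians(pitch);al=np.radians(al)
    t=np.array([np.cos(p)*np.cos(A),np.cos(p)*np.sin(A),np.sin(p)])
    y0=np.array([np.sin(A),-np.cos(A),0])
    r=tool(t,y0)*R.from_rotvec([0,0,np.radians(phi)])
    M=r.as_matrix(); c=np.cos(al);s=np.sin(al)
    # tool z=-c e - s m ; tool x = ? tool x = c m - s e
    m=c*M[:,0]-s*M[:,2]; e=-s*M[:,0]-c*M[:,2]
    d=-EZ+m*m[2]; d/=np.linalg.norm(d); lowv=.068*m+.074*d
    org=np.array(low)-lowv; grip=org+.096*e+.054*m
    return grip+.005*M[:,2],r,m,e,org
E
python3 - <<'E'
from h import *
st(); manip.camera('side'); 
o=manip.get_obs(); r0=R.from_quat(o['ee_rot'])
print('traverse', r0.inv().apply(np.array([.41,.25,.30])-o['position'])/.05)
for A in (80,65):
    p,r,m,e,org=pour(A,123,0,(.43,.36,.125)); print(A,p,m,e,org); go(p,r,(np.array([.41,.25,.30]),r0))
E
```

```text
clock: 7.7
position: [0.4569, -0.1789, 0.3026]
ee_rot: [0.697, 0.58, 0.325, -0.27]
ft_force: [-0.3, 0.0, -1.0]
grip_width: 0.148
grasp_force: 97.7
{'clock': np.float64(7.7), 'position': array([ 0.457, -0.179,  0.303]), 'ee_rot': array([ 0.697,  0.58 ,  0.325, -0.27 ]), 'joint_pos': array([ 1.151,  0.348, -0.521,  1.607, -0.599,  1.649,  0.521]), 'ft_force': array([-0.349,  0.017, -0.98 ]), 'grip_width': np.float64(0.148), 'grasp_force': np.float64(97.718)}
traverse [ 5.25362281 -2.48825826  6.37874399]
80 [0.37753906 0.28661677 0.23170111] [ 0.52107964 -0.74458404 -0.41721771] [-0.66391933 -0.66079502  0.35008722] [0.41226878 0.3853366  0.22062249]
shift [-0.66 -0.78  1.34] turn [ 5.37  2.84 14.63] |mm| 84 |deg| 127
65 [0.36033365 0.30269514 0.23170111] [ 0.31061175 -0.85407829 -0.41721771] [-0.81232316 -0.46644401  0.35008722] [0.41943055 0.38906245 0.22062249]
shift [-0.49 -1.17  1.53] turn [ 4.37  4.81 15.19] |mm| 100 |deg| 132
```

```bash
python3 -m pendant '[[0.25,-0.1,0.3,0,0,0,-1],[0.7,-0.33,0.85,0,0,0,-1],[1.3,-0.6,1.55,0,0,0,-1],[2.0,-0.95,2.4,0,0,0,-1],[2.7,-1.3,3.3,0,0,0,-1],[3.4,-1.6,4.1,0,0,0,-1],[4.1,-1.95,4.95,0,0,0,-1],[4.7,-2.2,5.7,0,0,0,-1],[5.1,-2.4,6.15,0,0,0,-1],[5.25,-2.49,6.38,0,0,0,-1]]' 100
python3 - <<'E'
from h import *
st(); save('s2','side')
for A in (80,65):
    p,r,m,e,org=pour(A,123,0,(.43,.36,.125)); go(p,r)
E
```

```text
clock: 9.0
position: [0.4084, 0.2513, 0.2965]
ee_rot: [0.696, 0.581, 0.324, -0.27]
ft_force: [-0.4, -0.2, -2.3]
grip_width: 0.146
grasp_force: 97.9
{'clock': np.float64(9.0), 'position': array([0.408, 0.251, 0.297]), 'ee_rot': array([ 0.696,  0.581,  0.324, -0.27 ]), 'joint_pos': array([ 0.898, -0.249, -0.893,  2.132, -1.138,  1.263,  0.264]), 'ft_force': array([-0.426, -0.229, -2.306]), 'grip_width': np.float64(0.146), 'grasp_force': np.float64(97.863)}
shift [-0.62 -0.73  1.27] turn [ 5.35  2.86 14.62] |mm| 80 |deg| 127
shift [-0.46 -1.12  1.47] turn [ 4.36  4.84 15.17] |mm| 95 |deg| 132
```

View pics/s2.png

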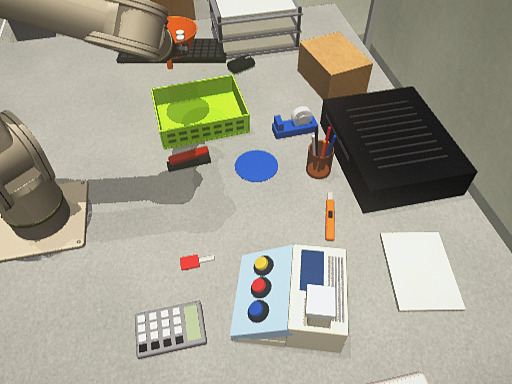

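Run:
```python
from h import *
for A,ph,pi in ((60,60,0),(60,123,0),(45,60,0),(45,123,0)):
    p,r,m,e,org=pour(A,ph,pi,(.46,.355,.13)); print(A,ph,'tcp',p.round(3),'m',m.round(2),'org',org.round(3)); go(p,r)
```

```text
60 60 tcp [0.368 0.362 0.162] m [ 0.25 -0.89  0.38] org [0.435 0.443 0.172]
shift [-0.75 -1.18  3.28] turn [0.46 5.79 7.97] |mm| 178 |deg| 79
60 123 tcp [0.386 0.304 0.237] m [ 0.23 -0.88 -0.42] org [0.452 0.385 0.226]
shift [-0.31 -0.63  1.49] turn [ 4.    5.5  15.31] |mm| 82 |deg| 134
45 60 tcp [0.373 0.386 0.162] m [ 0.01 -0.92  0.38] org [0.459 0.446 0.172]
shift [-0.44 -1.17  3.64] turn [-1.25  6.69  8.48] |mm| 193 |deg| 87
45 123 tcp [0.375 0.325 0.237] m [-0.   -0.91 -0.42] org [0.46  0.386 0.226]
shift [-0.07 -0.92  1.78] turn [ 2.87  7.51 15.61] |mm| 100 |deg| 140
```

```bash
python3 -m pendant '[[0,0,0.1,0.15,0.2,0.6,-1],[0,-0.1,0.2,0.3,0.45,1.25,-1],[-0.1,-0.2,0.3,0.5,0.7,1.9,-1],[-0.1,-0.3,0.4,0.7,0.95,2.6,-1],[-0.1,-0.3,0.5,0.85,1.2,3.3,-1],[-0.1,-0.3,0.6,1.05,1.45,4.0,-1],[-0.1,-0.3,0.7,1.2,1.7,4.7,-1],[-0.1,-0.3,0.8,1.4,1.9,5.4,-1],[-0.1,-0.3,0.8,1.6,2.2,6.1,-1],[-0.1,-0.3,0.8,1.8,2.45,6.8,-1]]' 100
python3 - <<'E'
from h import *
st(); o=manip.get_obs(); M=R.from_quat(o['ee_rot']).as_matrix(); c,s=np.cos(np.radians(40)),np.sin(np.radians(40))
print('tool z',M[:,2],'m',c*M[:,0]-s*M[:,2])
p,r,m,e,org=pour(60,123,0,(.46,.355,.13)); go(p,r)
E
```

```text
clock: 10.3
position: [0.4008, 0.2776, 0.2675]
ee_rot: [0.782, 0.179, 0.204, -0.561]
ft_force: [-0.3, -0.8, -1.5]
grip_width: 0.146
grasp_force: 98.0
{'clock': np.float64(10.3), 'position': array([0.401, 0.278, 0.268]), 'ee_rot': array([ 0.782,  0.179,  0.204, -0.561]), 'joint_pos': array([ 1.335,  0.281, -1.404,  2.271, -1.255,  1.056, -0.334]), 'ft_force': array([-0.252, -0.834, -1.473]), 'grip_width': np.float64(0.146), 'grasp_force': np.float64(98.013)}
tool z [ 0.11834724  0.95065145 -0.28680265] m [ 0.57716604 -0.57224315  0.58259518]
shift [-0.55  0.18  0.64] turn [2.19 3.02 8.48] |mm| 43 |deg| 74
```

Run:
```python
from h import *
for A,ph,pi in ((83,135,-16),(75,150,-16),(65,150,-14)):
    p,r,m,e,org=pour(A,ph,pi,(.45,.37,.125)); print(A,ph,'tcp',p.round(3),'m',m.round(2),'org',org.round(3)); go(p,r)
```

```text
83 135 tcp [0.406 0.311 0.26 ] m [ 0.44 -0.83 -0.34] org [0.432 0.404 0.218]
shift [ 0.04 -0.03  0.69] turn [ 0.09 -0.02  9.73] |mm| 35 |deg| 78
75 150 tcp [0.411 0.307 0.267] m [ 0.16 -0.87 -0.46] org [0.445 0.396 0.222]
shift [ 0.2  -0.08  0.59] turn [ 0.34  1.01 11.87] |mm| 31 |deg| 95
65 150 tcp [0.4   0.311 0.265] m [ 0.02 -0.87 -0.49] org [0.45  0.393 0.223]
shift [-0.01 -0.17  0.64] turn [ 0.94  2.29 12.1 ] |mm| 33 |deg| 99
```

```bash
python3 -m pendant '[[0,0,0.2,0,0.1,1.0,-1],[0.1,0,0.4,0.1,0.2,2.0,-1],[0.2,-0.1,0.55,0.1,0.3,3.1,-1],[0.2,-0.1,0.6,0.2,0.4,4.3,-1],[0.2,-0.1,0.6,0.2,0.5,5.5,-1],[0.2,-0.1,0.6,0.2,0.6,6.7,-1],[0.2,-0.1,0.6,0.3,0.7,7.9,-1],[0.2,-0.1,0.6,0.3,0.8,9.1,-1],[0.2,-0.1,0.6,0.3,0.9,10.3,-1],[0.2,-0.1,0.6,0.34,1.0,11.5,-1]]' 100
python3 - <<'E'
from h import *
st(); o=manip.get_obs(); M=R.from_quat(o['ee_rot']).as_matrix(); c,s=np.cos(np.radians(40)),np.sin(np.radians(40))
print('tool z',M[:,2],'m',c*M[:,0]-s*M[:,2])
a=cv2.resize(save('s3','side')[0][0:200,60:320],None,fx=2,fy=2); b=cv2.resize(save('t3','top')[0][120:320,0:260],None,fx=2,fy=2)
cv2.imwrite('pics/c3.png',np.vstack([a,b])[:,:,::-1][:600*2]); im=np.hstack([a,b]); cv2.imwrite('pics/c3.png',cv2.resize(im,(800,310))[:,:,::-1])
E
```

```text
clock: 11.55
position: [0.4322, 0.2987, 0.2507]
ee_rot: [0.65, -0.461, -0.23, -0.559]
ft_force: [0.1, 0.7, -1.7]
grip_width: 0.146
grasp_force: 98.0
{'clock': np.float64(11.55), 'position': array([0.432, 0.299, 0.251]), 'ee_rot': array([ 0.65 , -0.461, -0.23 , -0.559]), 'joint_pos': array([ 1.276,  0.495, -1.466,  2.289, -1.266,  0.755, -1.889]), 'ft_force': array([ 0.108,  0.723, -1.732]), 'grip_width': np.float64(0.146), 'grasp_force': np.float64(98.045)}
tool z [ 0.21646454  0.93824582 -0.26988493] m [ 0.21987167 -0.86536159 -0.4503396 ]
```

View pics/c3.png

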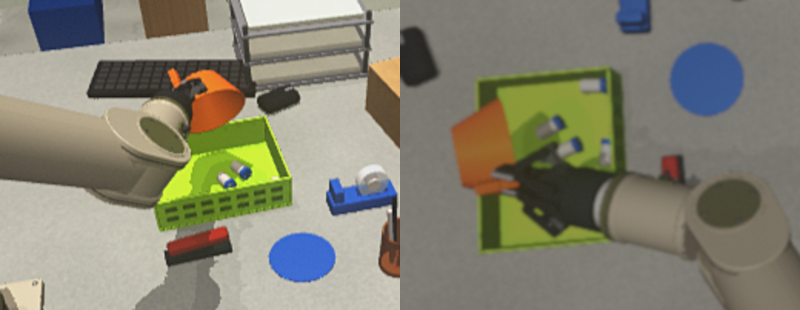

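The picture shows all four pieces in the basket, in the top half of the crop at (593,85), (550,126), (568,147) and (606,152). The cup is empty, so I roll it back.

```bash
python3 -m pendant '[[0,0,-0.1,0,0,-1.1,-1],[0,0,-0.2,0,-0.1,-2.3,-1],[0,0,-0.3,0,-0.2,-3.5,-1],[0,0,-0.4,0,-0.3,-4.7,-1],[0,0,-0.5,0,-0.4,-5.9,-1],[0,0,-0.6,0,-0.4,-7.1,-1],[0,0,-0.7,0,-0.4,-8.3,-1],[0,0,-0.8,0,-0.4,-9.5,-1],[0,0,-0.8,0,-0.4,-10.7,-1],[0,0,-0.8,0,-0.4,-11.9,-1]]' 100
python3 - <<'E'
from h import *
st()
for A in (80,65,50):
    _,r,m,e,org=pour(A,0,-40,(0,0,0)); print(A,m); go([.43,.24,.31],r)
E
```

```text
clock: 12.9
position: [0.423, 0.2617, 0.2618]
ee_rot: [0.771, 0.189, 0.245, -0.556]
ft_force: [0.5, -0.4, -1.1]
grip_width: 0.149
grasp_force: 98.0
{'clock': np.float64(12.9), 'position': array([0.423, 0.262, 0.262]), 'ee_rot': array([ 0.771,  0.189,  0.245, -0.556]), 'joint_pos': array([ 1.378,  0.499, -1.466,  2.261, -1.125,  0.886, -0.297]), 'ft_force': array([ 0.488, -0.367, -1.056]), 'grip_width': np.float64(0.149), 'grasp_force': np.float64(98.045)}
80 [ 4.16333634e-17 -5.55111512e-17  1.00000000e+00]
shift [ 0.67 -0.52 -0.64] turn [-1.42 -2.89 -6.44] |mm| 53 |deg| 58
65 [-5.55111512e-17  0.00000000e+00  1.00000000e+00]
shift [ 0.67 -0.52 -0.64] turn [-2.94 -2.08 -5.54] |mm| 53 |deg| 53
50 [0. 0. 1.]
shift [ 0.67 -0.52 -0.64] turn [-4.41 -1.26 -4.58] |mm| 53 |deg| 52h.py:36: RuntimeWarning: invalid value encountered in divide
  d=-EZ+m*m[2]; d/=np.linalg.norm(d); lowv=.068*m+.074*d
```

```bash
python3 -m pendant '[[0.1,-0.1,-0.1,-0.3,-0.2,-0.5,-1],[0.2,-0.1,-0.2,-0.6,-0.4,-1.1,-1],[0.3,-0.2,-0.3,-1.0,-0.7,-1.8,-1],[0.4,-0.3,-0.4,-1.4,-1.0,-2.6,-1],[0.5,-0.4,-0.5,-1.8,-1.3,-3.4,-1],[0.6,-0.5,-0.6,-2.2,-1.6,-4.2,-1],[0.67,-0.52,-0.64,-2.6,-1.85,-4.9,-1],[0.67,-0.52,-0.64,-2.94,-2.08,-5.54,-1],[0.67,-0.52,-0.64,-2.94,-2.08,-5.54,-1],[0.67,-0.52,-0.64,-2.94,-2.08,-5.54,-1]]' 100
python3 - <<'E'
from h import *
st()
_,r,m,e,org=pour(65,0,-40,(0,0,0)); o=manip.get_obs(); c=np.array([.608,.068,.003]); d=np.array([np.cos(np.radians(65)),np.sin(np.radians(65)),0])
tcp=c-.098*d+.054*EZ+.005*r.as_matrix()[:,2]; print(tcp); go(tcp+[0,0,.08],r)
E
```

```text
clock: 14.15
position: [0.43, 0.2402, 0.3094]
ee_rot: [0.766, 0.484, 0.353, -0.231]
ft_force: [-0.5, -0.6, -1.7]
grip_width: 0.146
grasp_force: 98.0
{'clock': np.float64(14.15), 'position': array([0.43 , 0.24 , 0.309]), 'ee_rot': array([ 0.766,  0.484,  0.353, -0.231]), 'joint_pos': array([ 0.891, -0.406, -0.841,  2.189, -1.246,  1.19 ,  0.095]), 'ft_force': array([-0.466, -0.617, -1.736]), 'grip_width': np.float64(0.146), 'grasp_force': np.float64(97.959)}
[ 0.56820213 -0.0173468   0.05378606]
shift [-4.89  4.73 -0.44] turn [-0.04  0.01 -0.07] |mm| 341 |deg| 1
```

```bash
python3 -m pendant '[[-0.2,0.2,0,0,0,0,-1],[-0.6,0.6,-0.05,0,0,0,-1],[-1.2,1.15,-0.1,0,0,0,-1],[-1.85,1.8,-0.15,0,0,0,-1],[-2.5,2.45,-0.2,0,0,0,-1],[-3.2,3.1,-0.3,0,0,0,-1],[-3.9,3.75,-0.35,0,0,0,-1],[-4.4,4.3,-0.4,0,0,0,-1],[-4.75,4.6,-0.44,0,0,0,-1],[-4.89,4.73,-0.44,0,0,0,-1]]' 100
cat > f.py <<'E'
from h import *
st()
for cam in ['side','top','wrist']:
    c=manip.get_calibration(cam); p,d=save('p4'+cam,cam)
    for t in ('cup','mat'):
        r=manip.tip_of(t,cam)
        if r: u,v=r[0]['pixel']; print(cam,t,round(r[0]['p'],2),np.round(world(c,(u,v),d[int(np.clip(v,0,383)),int(np.clip(u,0,511))]),3),'z0',np.round(atz(c,(u,v),.003 if t=='mat' else .08),3))
    r=manip.trace('cup',cam)
    if r and r[0]['p']>.3:
        P=cloud(c,r[0]['pixels'],d); hi=np.percentile(P[:,2],95); T=P[abs(P[:,2]-hi)<.006]
        ctr=np.median(T[:,:2],0)
        for _ in range(15):
            A=np.c_[2*T[:,:2],np.ones(len(T))]; x=np.linalg.lstsq(A,(T[:,:2]**2).sum(1),rcond=None)[0]; rr=np.sqrt(x[2]+x[:2]@x[:2])
            e=abs(np.hypot(*(T[:,:2]-x[:2]).T)-rr); T=T[e<=max(.004,np.percentile(e,95))]
        print(cam,'rim c',x[:2].round(4),'r',rr.round(4),'hi',hi.round(4),'z range',np.percentile(T[:,2],[1,99]).round(4))
        n=np.linalg.lstsq(np.c_[T[:,:2]-x[:2],np.ones(len(T))],T[:,2],rcond=None)[0]; print('tilt',n[:2].round(3))
E
python3 f.py
```

```text
clock: 15.4
position: [0.5687, -0.0186, 0.1325]
ee_rot: [0.767, 0.483, 0.354, -0.231]
ft_force: [0.5, 0.2, -1.6]
grip_width: 0.145
grasp_force: 98.0
{'clock': np.float64(15.4), 'position': array([ 0.569, -0.019,  0.132]), 'ee_rot': array([ 0.767,  0.483,  0.354, -0.231]), 'joint_pos': array([ 1.002,  0.473, -0.699,  1.91 , -0.735,  0.941,  0.392]), 'ft_force': array([ 0.541,  0.199, -1.596]), 'grip_width': np.float64(0.145), 'grasp_force': np.float64(97.994)}
side cup 0.63 [ 0.599 -0.003  0.149] z0 [0.614 0.066 0.08 ]
side mat 0.62 [ 0.553 -0.163  0.255] z0 [0.6   0.068 0.003]
side rim c [0.6121 0.0683] r 0.0704 hi 0.1496 z range [0.1436 0.1528]
tilt [-0.012 -0.005]
top cup 0.92 [0.606 0.074 0.087] z0 [0.607 0.075 0.08 ]
top mat 0.79 [0.588 0.065 0.088] z0 [0.605 0.077 0.003]
top rim c [0.6098 0.0721] r 0.0699 hi 0.1501 z range [0.1444 0.154 ]
tilt [-0.009 -0.001]
wrist mat 0.73 [ 0.578 -0.     0.148] z0 [0.609 0.068 0.003]
wrist rim c [0.6107 0.0725] r 0.0701 hi 0.1502 z range [0.1443 0.1516]
tilt [-0.013 -0.013]
```

View pics/p4side.png

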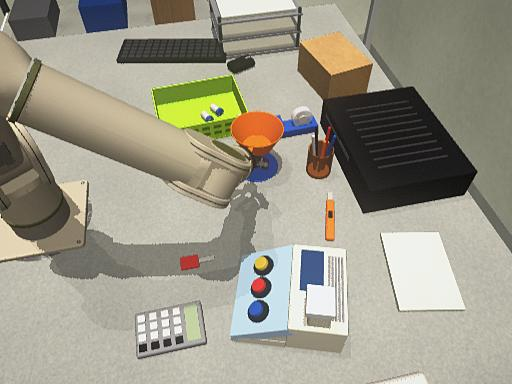

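```bash
python3 -m pendant '[[-0.1,0,0.1,0,0,0,-1],[-0.25,0,0.2,0,0,0,-1],[-0.4,0,0.34,0,0,0,-1],[-0.55,0,0.46,0,0,0,-1],[-0.7,0,0.59,0,0,0,-1],[-0.83,0,0.7,0,0,0,-1],[-0.95,0,0.8,0,0,0,-1],[-1.05,0,0.88,0,0,0,-1],[-1.1,0,0.92,0,0,0,-1],[-1.13,0,0.95,0,0,0,-1]]' 100
python3 -m pendant '[[0,0,0,0,0,0,-1],[-0.008,0,0.006,0,0,0,-1],[-0.015,0,0.013,0,0,0,-1],[-0.023,0,0.019,0,0,0,-1],[-0.03,0,0.026,0,0,0,-1],[-0.038,0,0.032,0,0,0,-1],[-0.046,0,0.038,0,0,0,-1],[-0.046,0,0.038,0,0,0,-1],[-0.046,0,0.038,0,0,0,-1],[-0.046,0,0.038,0,0,0,-1]]' 100
python3 f.py | grep -v mat
```

```text
clock: 17.25
position: [0.5683, -0.0167, 0.0611]
ee_rot: [0.766, 0.485, 0.354, -0.23]
ft_force: [0.3, -0.4, -1.1]
grip_width: 0.149
grasp_force: 98.1
clock: 18.5
position: [0.5682, -0.0166, 0.0582]
ee_rot: [0.766, 0.485, 0.354, -0.23]
ft_force: [-0.1, 0.5, -1.3]
grip_width: 0.147
grasp_force: 98.1
{'clock': np.float64(18.5), 'position': array([ 0.568, -0.017,  0.058]), 'ee_rot': array([ 0.766,  0.485,  0.354, -0.23 ]), 'joint_pos': array([ 0.977,  0.61 , -0.677,  1.933, -0.719,  0.82 ,  0.489]), 'ft_force': array([-0.098,  0.476, -1.283]), 'grip_width': np.float64(0.147), 'grasp_force': np.float64(98.066)}
side cup 0.95 [0.606 0.069 0.009] z0 [0.592 0.004 0.08 ]
side rim c [0.6112 0.0704] r 0.0704 hi 0.0754 z range [0.0696 0.0786]
tilt [-0.014 -0.006]
top cup 0.81 [0.607 0.077 0.015] z0 [0.594 0.067 0.08 ]
top rim c [0.6095 0.0716] r 0.0698 hi 0.0731 z range [0.0673 0.0775]
tilt [-0.013 -0.001]
wrist cup 0.84 [0.607 0.071 0.01 ] z0 [0.586 0.023 0.08 ]
wrist rim c [0.6103 0.0721] r 0.0701 hi 0.0729 z range [0.067  0.0744]
tilt [-0.013 -0.014]
```

```bash
python3 -m pendant '[[-0.008,0,0.006,0,0,0,-1],[-0.015,0,0.013,0,0,0,-1],[-0.023,0,0.019,0,0,0,-1],[-0.03,0,0.026,0,0,0,-1],[-0.038,0,0.032,0,0,0,-1],[-0.043,0,0.036,0,0,0,-1],[-0.048,0,0.041,0,0,0,-1],[-0.053,0,0.045,0,0,0,-1],[-0.053,0,0.045,0,0,0,-1],[-0.053,0,0.045,0,0,0,-1]]' 100
```

```text
clock: 20.35
position: [0.5683, -0.0166, 0.0549]
ee_rot: [0.766, 0.485, 0.354, -0.23]
ft_force: [-2.0, -1.6, 3.3]
grip_width: 0.15
grasp_force: 98.6
```

```bash
python3 -m pendant '[[0,0,0,0,0,0,-1],[0,0,0,0,0,0,-0.7],[0,0,0,0,0,0,-0.5],[0,0,0,0,0,0,0],[0,0,0,0,0,0,0.5],[0,0,0,0,0,0,1],[0,0,0,0,0,0,1],[0,0,0,0,0,0,1],[0,0,0,0,0,0,1],[0,0,0,0,0,0,1]]' 20
python3 -m pendant '[[0,0,-0.15,0,0,0,1],[0,0,-0.4,0,0,0,1],[0,0,-0.7,0,0,0,1],[0,0,-1.1,0,0,0,1],[0,0,-1.5,0,0,0,1],[0.3,0,-1.9,0,0,0,1],[0.7,0,-2.3,0,0,0,1],[1.1,0,-2.7,0,0,0,1],[1.6,0,-3.1,0,0,0,1],[2.1,0,-3.5,0,0,0,1]]'
python3 f.py | grep -v mat
python3 - <<'E'
from h import *
for cam in ['side','top']:
    c=manip.get_calibration(cam); p,d=manip.camera(cam)
    for t in ('key_yellow_top','key_red_top','key_blue_top'):
        r=manip.trace(t,cam); q=manip.tip_of(t,cam)
        print(cam,t,'trace',np.median(cloud(c,r[0]['pixels'],d),0).round(4) if r else 0,r[0]['p'] if r else 0,'tip',world(c,q[0]['pixel'],d[int(q[0]['pixel'][1]),int(q[0]['pixel'][0])]).round(4) if q else 0)
E
```

```text
clock: 21.6
position: [0.5682, -0.0166, 0.0547]
ee_rot: [0.766, 0.485, 0.354, -0.23]
ft_force: [-0.5, -0.4, 0.3]
grip_width: 1.0
grasp_force: 0.0
clock: 22.85
position: [0.5412, -0.0779, 0.2494]
ee_rot: [0.766, 0.485, 0.353, -0.229]
ft_force: [-0.0, -1.7, -0.6]
grip_width: 0.996
grasp_force: 0.0
{'clock': np.float64(22.85), 'position': array([ 0.541, -0.078,  0.249]), 'ee_rot': array([ 0.766,  0.485,  0.353, -0.229]), 'joint_pos': array([ 1.122,  0.3  , -0.683,  1.811, -0.732,  1.229,  0.32 ]), 'ft_force': array([-0.039, -1.659, -0.623]), 'grip_width': np.float64(0.996), 'grasp_force': np.float64(0.0)}
side cup 0.75 [0.607 0.07  0.01 ] z0 [0.594 0.005 0.08 ]
side rim c [0.6104 0.0711] r 0.0708 hi 0.0728 z range [0.067  0.0752]
tilt [-0.    -0.007]
top cup 0.6 [0.598 0.077 0.01 ] z0 [0.585 0.066 0.08 ]
top rim c [0.6088 0.0716] r 0.0702 hi 0.0707 z range [0.0648 0.074 ]
tilt [-0.005 -0.   ]
wrist cup 0.71 [0.61  0.071 0.006] z0 [0.593 0.034 0.08 ]
wrist rim c [0.6099 0.0724] r 0.0703 hi 0.0698 z range [0.0639 0.0713]
tilt [-0.005 -0.012]
side key_yellow_top trace [ 0.5393 -0.3051  0.0856] 0.47 tip [ 0.5388 -0.2988  0.0823]
side key_red_top trace [ 0.5217 -0.3575  0.0845] 0.45 tip [ 0.5242 -0.3576  0.0843]
side key_blue_top trace [ 0.5041 -0.4097  0.0854] 0.53 tip [0.6108 0.0785 0.0068]
top key_yellow_top trace 0 0 tip [0.5989 0.0682 0.0064]
top key_red_top trace 0 0 tip 0
top key_blue_top trace [ 0.3386 -0.3375  0.0155] 0.35 tip 0
```

View pics/p4top.png

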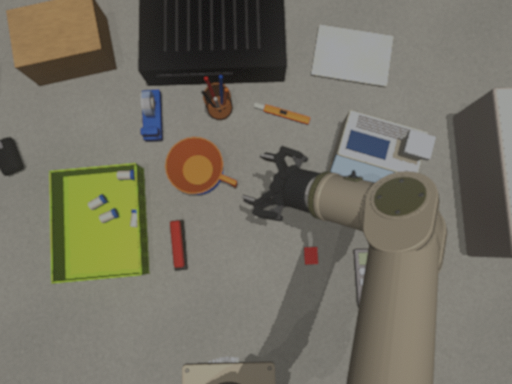

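The cup stands empty on the mat at (195,166), with its foot well inside the mat, and all four pieces lie in the basket. Next come the keys.

```bash
cat >> h.py <<'E'
ty=np.array([.31,.95,0]); ty/=np.linalg.norm(ty); tx=np.array([ty[1],-ty[0],0]); N=np.cos(np.radians(30))*EZ-np.sin(np.radians(30))*tx
KY=np.array([.538,-.3015,.085]); KB=np.array([.503,-.408,.085])
E
python3 - <<'E'
from h import *
for y in (ty,-ty,tx,-tx):
    r=tool(-N,y); go(KY+.074*N,r)
print(KY+.074*N)
E
```

```text
shift [-4.2   1.12 -1.93] turn [  2.18  -7.39 -12.76] |mm| 238 |deg| 119
shift [-4.2   1.12 -1.93] turn [-6.73 -1.99  7.95] |mm| 238 |deg| 85
shift [-4.2   1.12 -1.93] turn [-3.18 -5.85 -2.45] |mm| 238 |deg| 57
shift [-4.2   1.12 -1.93] turn [-8.    4.35 17.96] |mm| 238 |deg| 161
[ 0.50282537 -0.29002196  0.14908588]
```

```bash
python3 -m pendant '[[-0.4,0.1,-0.2,-0.3,-0.6,-0.25,0.5],[-0.8,0.2,-0.4,-0.65,-1.2,-0.5,0],[-1.3,0.35,-0.6,-1.0,-1.8,-0.75,-0.5],[-1.8,0.5,-0.8,-1.35,-2.5,-1.05,-1],[-2.3,0.6,-1.05,-1.7,-3.2,-1.35,-1],[-2.8,0.75,-1.3,-2.1,-3.9,-1.65,-1],[-3.3,0.9,-1.5,-2.5,-4.6,-1.95,-1],[-3.8,1.0,-1.75,-2.9,-5.3,-2.2,-1],[-4.2,1.12,-1.93,-3.18,-5.85,-2.45,-1],[-4.2,1.12,-1.93,-3.18,-5.85,-2.45,-1]]' 40
python3 - <<'E'
from h import *
st(); r=tool(-N,tx); go(KY+.044*N,r)
for cam in ['wrist','side','top']:
    c=manip.get_calibration(cam); p,d=save('k5'+cam,cam)
    for t in ('key_yellow_top','key_red_top','key_blue_top'):
        R_=manip.trace(t,cam); q=manip.tip_of(t,cam)
        print(cam,t,'trace',(np.median(cloud(c,R_[0]['pixels'],d),0).round(4),round(R_[0]['p'],2)) if R_ else 0,'tip',(np.round(q[0]['pixel']),atz(c,q[0]['pixel'],.085).round(4),round(q[0]['p'],2)) if q else 0)
E
```

```text
clock: 25.4
position: [0.5022, -0.2894, 0.148]
ee_rot: [0.782, 0.567, 0.152, 0.208]
ft_force: [-0.1, 1.3, 0.5]
grip_width: -0.002
grasp_force: 0.0
{'clock': np.float64(25.4), 'position': array([ 0.502, -0.289,  0.148]), 'ee_rot': array([0.782, 0.567, 0.152, 0.208]), 'joint_pos': array([ 1.079,  0.06 , -0.59 ,  2.109, -0.127,  0.473,  0.281]), 'ft_force': array([-0.062,  1.341,  0.547]), 'grip_width': np.float64(-0.002), 'grasp_force': np.float64(0.0)}
shift [-0.01  0.03  0.59] turn [-0.02 -0.   -0.  ] |mm| 30 |deg| 0
wrist key_yellow_top trace (array([ 0.5375, -0.2983,  0.0825]), 0.68) tip (array([253., 207.]), array([ 0.5353, -0.2972,  0.085 ]), 0.96)
wrist key_red_top trace (array([ 0.5046, -0.4017,  0.0836]), 0.63) tip 0
wrist key_blue_top trace (array([ 0.5044, -0.4017,  0.0836]), 0.64) tip (array([253., 318.]), array([ 0.5018, -0.3991,  0.085 ]), 0.56)
side key_yellow_top trace 0 tip (array([261., 262.]), array([ 0.5396, -0.3027,  0.085 ]), 0.46)
side key_red_top trace (array([ 0.5211, -0.3586,  0.085 ]), 0.67) tip (array([257., 283.]), array([ 0.5186, -0.3526,  0.085 ]), 0.6)
side key_blue_top trace (array([0.5307, 0.324 , 0.0276]), 0.56) tip (array([256., 310.]), array([ 0.5044, -0.4127,  0.085 ]), 0.67)
top key_yellow_top trace (array([ 0.7551, -0.1665,  0.0128]), 0.46) tip 0
top key_red_top trace (array([ 0.519 , -0.3555,  0.084 ]), 0.65) tip (array([366., 196.]), array([ 0.514 , -0.3513,  0.085 ]), 0.68)
top key_blue_top trace (array([ 0.5028, -0.4046,  0.0833]), 0.5) tip (array([389., 201.]), array([ 0.5009, -0.4045,  0.085 ]), 0.61)
```

View pics/k5wrist.png

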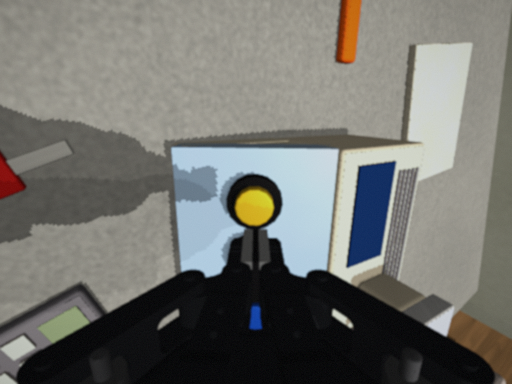

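The wrist view shows the yellow key at (254,206), centred ahead of the shut fingertips at (255,235). I'll press along the tool's z.

```bash
python3 -m pendant '[[0,0,0.1,0,0,0,-1],[0,0.03,0.3,0,0,0,-1],[0,0.03,0.5,0,0,0,-1],[0,0.03,0.7,0,0,0,-1],[0,0.03,0.85,0,0,0,-1],[0,0.03,0.95,0,0,0,-1],[0,0.03,1.02,0,0,0,-1],[0,0.03,1.06,0,0,0,-1],[0,0.03,1.1,0,0,0,-1],[0,0.03,1.1,0,0,0,-1]]' 40
python3 -m pendant '[[0,0,0.02,0,0,0,-1],[0,0,0.04,0,0,0,-1],[0,0,0.06,0,0,0,-1],[0,0,0.08,0,0,0,-1],[0,0,0.1,0,0,0,-1],[0,0,0.12,0,0,0,-1],[0,0,0.12,0,0,0,-1],[0,0,0.12,0,0,0,-1],[0,0,0.12,0,0,0,-1],[0,0,0.12,0,0,0,-1]]'
```

```text
clock: 27.7
position: [0.5303, -0.2989, 0.102]
ee_rot: [0.782, 0.567, 0.152, 0.209]
ft_force: [-0.1, -0.1, 0.1]
grip_width: 0.001
grasp_force: 0.0
clock: 28.95
position: [0.5331, -0.2999, 0.0968]
ee_rot: [0.782, 0.567, 0.152, 0.209]
ft_force: [-2.0, 0.5, 2.2]
grip_width: -0.002
grasp_force: 1.0
```

```bash
python3 -c "
from h import *
o=manip.get_obs(); print('along n', (o['position']-KY)@N, 'F', o['ft_force']@N)
y=R.from_quat(o['ee_rot']).inv().apply(o['position']-KY); print(y)"
```

```text
along n 0.01283565021782242 F 2.879847579914377
[ 3.26010100e-05  1.43847161e-03 -1.28363804e-02]
```

```bash
python3 -m pendant '[[0,0,0.02,0,0,0,-1],[0,0,0.04,0,0,0,-1],[0,0,0.06,0,0,0,-1],[0,0,0.08,0,0,0,-1],[0,0,0.09,0,0,0,-1],[0,0,0.1,0,0,0,-1],[0,0,0.1,0,0,0,-1],[0,0,0.1,0,0,0,-1],[0,0,0.1,0,0,0,-1],[0,0,0.1,0,0,0,-1]]'
python3 -c "
from h import *
o=manip.get_obs(); print('along n', (o['position']-KY)@N, 'F', o['ft_force']@N)"
```

```text
clock: 30.2
position: [0.5355, -0.3007, 0.0927]
ee_rot: [0.782, 0.567, 0.152, 0.209]
ft_force: [-5.1, 2.0, 6.7]
grip_width: 0.001
grasp_force: 4.3
along n 0.007969310977897055 F 8.518383067980412
```

```bash
python3 -m pendant '[[0,0,0.01,0,0,0,-1],[0,0,0.02,0,0,0,-1],[0,0,0.03,0,0,0,-1],[0,0,0.04,0,0,0,-1],[0,0,0.04,0,0,0,-1],[0,0,0.04,0,0,0,-1],[0,0,0.04,0,0,0,-1],[0,0,0.04,0,0,0,-1],[0,0,0.04,0,0,0,-1],[0,0,0.04,0,0,0,-1]]'
python3 -c "
from h import *
o=manip.get_obs(); print('along n', (o['position']-KY)@N, 'F', o['ft_force']@N)"
```

```text
clock: 31.45
position: [0.536, -0.3009, 0.0921]
ee_rot: [0.782, 0.567, 0.151, 0.21]
ft_force: [-27.6, 12.3, 34.4]
grip_width: -0.001
grasp_force: 23.1
along n 0.007238963835107066 F 44.78493493973402
```

The key hit a hard stop at full travel. I let it up and move over to blue.

```bash
python3 -m pendant '[[0,0,-0.05,0,0,0,-1],[0,0,-0.15,0,0,0,-1],[0,0,-0.35,0,0,0,-1],[0,0,-0.6,0,0,0,-1],[0,0,-0.85,0,0,0,-1],[0,0,-1.05,0,0,0,-1],[0,0,-1.15,0,0,0,-1],[0,0,-1.2,0,0,0,-1],[0,0,-1.2,0,0,0,-1],[0,0,-1.2,0,0,0,-1]]'
python3 -c "
from h import *
st(); go(np.array([.503,-.4055,.0845])+.074*N,tool(-N,tx))"
```

```text
clock: 32.7
position: [0.5079, -0.2915, 0.1424]
ee_rot: [0.782, 0.567, 0.152, 0.209]
ft_force: [0.3, -0.4, -0.4]
grip_width: -0.0
grasp_force: 0.0
{'clock': np.float64(32.7), 'position': array([ 0.508, -0.291,  0.142]), 'ee_rot': array([0.782, 0.567, 0.152, 0.209]), 'joint_pos': array([ 1.079,  0.084, -0.599,  2.102, -0.096,  0.457,  0.254]), 'ft_force': array([ 0.278, -0.414, -0.386]), 'grip_width': np.float64(-0.0), 'grasp_force': np.float64(0.0)}
shift [-2.2  -0.05 -0.17] turn [-0.01 -0.   -0.  ] |mm| 110 |deg| 0
```

```bash
python3 -m pendant '[[-0.2,0,-0.1,0,0,0,-1],[-0.5,0,-0.17,0,0,0,-1],[-0.9,0,-0.17,0,0,0,-1],[-1.3,0,-0.17,0,0,0,-1],[-1.7,-0.03,-0.17,0,0,0,-1],[-2.0,-0.05,-0.17,0,0,0,-1],[-2.15,-0.05,-0.17,0,0,0,-1],[-2.2,-0.05,-0.17,0,0,0,-1],[-2.2,-0.05,-0.17,0,0,0,-1],[-2.2,-0.05,-0.17,0,0,0,-1]]'
python3 - <<'E'
from h import *
st(); go(np.array([.503,-.4055,.0845])+.014*N,tool(-N,tx))
cam='wrist'; c=manip.get_calibration(cam); p,d=save('k6',cam)
for t in ('key_yellow_top','key_red_top','key_blue_top'):
    for R_ in manip.trace(t,cam)[:2]: print(t,R_['box'],np.median(cloud(c,R_['pixels'],d),0).round(4),round(R_['p'],2))
E
```

```text
clock: 33.95
position: [0.468, -0.3936, 0.1489]
ee_rot: [0.782, 0.567, 0.152, 0.209]
ft_force: [0.8, -0.0, 0.1]
grip_width: -0.003
grasp_force: 0.0
{'clock': np.float64(33.95), 'position': array([ 0.468, -0.394,  0.149]), 'ee_rot': array([0.782, 0.567, 0.152, 0.209]), 'joint_pos': array([ 1.246,  0.155, -0.541,  2.012, -0.247,  0.526,  0.599]), 'ft_force': array([ 0.807, -0.028,  0.132]), 'grip_width': np.float64(-0.003), 'grasp_force': np.float64(0.0)}
shift [-0.01 -0.    1.2 ] turn [-0. -0.  0.] |mm| 60 |deg| 0
key_yellow_top [229.4, 33.2, 277.7, 83.4] [ 0.5366 -0.3006  0.0828] 0.85
key_red_top [235.9, 114.4, 274.5, 160.6] [ 0.5194 -0.3519  0.0825] 0.69
key_blue_top [236.5, 185.8, 272.1, 228.4] [ 0.5023 -0.4024  0.0825] 0.68
key_blue_top [229.1, 31.8, 276.3, 83.3] [ 0.5367 -0.3005  0.0828] 0.3
```

View pics/k6.png

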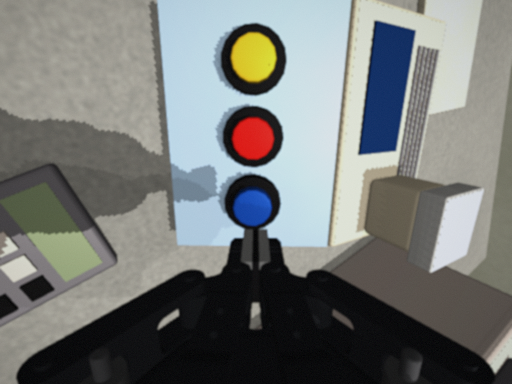

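The view puts blue at (252,206), ahead of the tips, just as yellow was. I press the same way, with bottom expected at about +1.33.

```bash
python3 -m pendant '[[0,0,0.1,0,0,0,-1],[0,0,0.3,0,0,0,-1],[0,0,0.55,0,0,0,-1],[0,0,0.8,0,0,0,-1],[0,0,0.95,0,0,0,-1],[0,0,1.05,0,0,0,-1],[0,0,1.12,0,0,0,-1],[0,0,1.18,0,0,0,-1],[0,0,1.24,0,0,0,-1],[0,0,1.28,0,0,0,-1]]'
python3 -m pendant '[[0,0,0.01,0,0,0,-1],[0,0,0.02,0,0,0,-1],[0,0,0.03,0,0,0,-1],[0,0,0.04,0,0,0,-1],[0,0,0.04,0,0,0,-1],[0,0,0.04,0,0,0,-1],[0,0,0.04,0,0,0,-1],[0,0,0.04,0,0,0,-1],[0,0,0.04,0,0,0,-1],[0,0,0.04,0,0,0,-1]]'
python3 -c "
from h import *
o=manip.get_obs(); print('along n', (o['position']-[.503,-.4055,.0845])@N, 'F', o['ft_force']@N)"
```

```text
clock: 35.4
position: [0.4982, -0.4043, 0.0935]
ee_rot: [0.782, 0.567, 0.152, 0.209]
ft_force: [-2.4, 1.2, 2.8]
grip_width: -0.001
grasp_force: 1.9
clock: 36.65
position: [0.499, -0.4047, 0.092]
ee_rot: [0.782, 0.567, 0.152, 0.21]
ft_force: [-4.9, 2.4, 7.9]
grip_width: 0.001
grasp_force: 4.9
along n 0.008565103530963599 F 9.5135584998639
```

```bash
python3 -m pendant '[[0,0,0.01,0,0,0,-1],[0,0,0.02,0,0,0,-1],[0,0,0.03,0,0,0,-1],[0,0,0.04,0,0,0,-1],[0,0,0.04,0,0,0,-1],[0,0,0.04,0,0,0,-1],[0,0,0.04,0,0,0,-1],[0,0,0.04,0,0,0,-1],[0,0,0.04,0,0,0,-1],[0,0,0.04,0,0,0,-1]]'
python3 -m pendant '[[0,0,-0.05,0,0,0,-1],[0,0,-0.15,0,0,0,-1],[0,0,-0.35,0,0,0,-1],[0,0,-0.6,0,0,0,-1],[0,0,-0.9,0,0,0,-1],[0,0,-1.2,0,0,0,-1],[0,0,-1.5,0,0,0,-1],[0,0,-1.7,0,0,0,-1],[0,0,-1.8,0,0,0,-1],[0,0,-1.8,0,0,0,-1]]'
python3 - <<'E'
from h import *
st(); a=save('e1','side')[0]; b=save('e2','top')[0]
cv2.imwrite('pics/e.png',cv2.resize(np.hstack([a,b]),(800,300))[:,:,::-1])
E
```

```text
clock: 37.9
position: [0.4994, -0.4048, 0.0916]
ee_rot: [0.782, 0.567, 0.151, 0.209]
ft_force: [-25.9, 12.9, 33.2]
grip_width: 0.002
grasp_force: 21.7
clock: 39.15
position: [0.4572, -0.3909, 0.1681]
ee_rot: [0.782, 0.567, 0.152, 0.209]
ft_force: [-0.2, 0.2, 0.1]
grip_width: 0.001
grasp_force: 0.0
{'clock': np.float64(39.15), 'position': array([ 0.457, -0.391,  0.168]), 'ee_rot': array([0.782, 0.567, 0.152, 0.209]), 'joint_pos': array([ 1.278,  0.107, -0.552,  2.015, -0.283,  0.572,  0.629]), 'ft_force': array([-0.245,  0.161,  0.061]), 'grip_width': np.float64(0.001), 'grasp_force': np.float64(0.0)}
```

View pics/e.png

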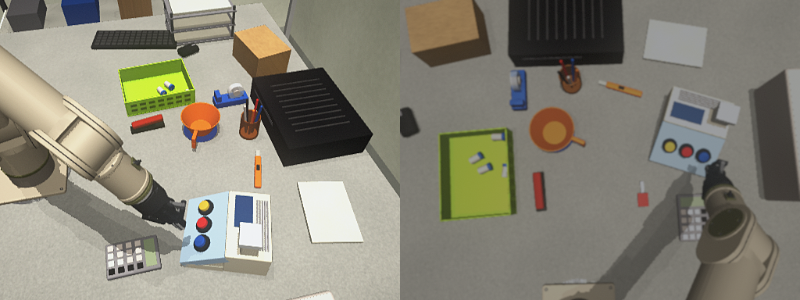

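The final view shows the cup on the mat at (553,130), the four pieces in the basket around (487,158), the keys up, the bystanders in place and the arm clear.

```bash
python3 -c "
from workcell import manip
print(manip.hand_in())"
```

```text
the job is handed in; nothing more can be done
None
```

The job is handed in at about 39 s: the four mouthpieces are in the basket, the cup stands upright and released on the mat, and the yellow then blue keys were each pressed to the hard stop and let up; no verdict came back.

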